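# Hang the scoop in the sugar jar

### The arm

A 6-joint arm with a two-finger parallel gripper is mounted at the origin on the work surface. World frame = base frame: x ahead of the robot, y to its left, z up, the work surface at z = 0. Lengths are in m, angles in degrees, forces in N, time in s.
With the tool pointing down it reaches from about 0.375 to 0.9 m from the base axis. Payload 3.1 kg.
Tool frame: the origin (TCP) lies at the very end of the fingers, on their centre line; the grasp point (between the pads) lies behind it (bot.grip_depth is the z of the grasp point in the tool frame, in m); z points along the fingers, y is the direction in which the jaws open and shut (so a half turn about z gives the same grasp; the last joint's range is limited). The gripper opens to 87 mm and grips with 3 to 60 N. Pads are 19 mm wide; open, the fingers measure 117 mm over their backs; the gripper's body (75 mm by 190 mm) begins 51 mm behind the grasp point.
Start: joints at [-81.159, 30.224, 82.088, -0, 67.689, -10.227], TCP at [0.204, -0.591, 0.223] pointing down, gripper open.
Joint ranges: [-176.69, 176.69], [-43.24, 126.21], [12.49, 139.97], [-82, 262], [0, 151.66], [-163.58, 163.58]. Speed limits (degrees/s): [159.86, 159.86, 180, 180, 180, 180].

### API

Orientations are given as a 3x3 rotation matrix whose columns are the frame's x, y, z axes.
In Python, from rig import bot, vision gives the robot as it stands. The module is installed in compiled form; this text tells all that it offers.
- The arm moves only by the shell command python3 -m jog 'ROWS'. ROWS is JSON, a list of rows, each a list of 3 entries, a list of its own where there are three numbers: the shift along the tool's x, y, z in mm, then the turn, a rotation vector about the tool's x, y, z in degrees, then the closure, from 0 (fully open) to 1 (shut). In form: [[[dx, dy, dz], [wx, wy, wz], fingers], ...]. A call has 1 to 12 rows; each row is the pose to reach, as a shift and turn from the pose commanded when the call began, along the tool's axes at that moment; what a row does not reach only later rows make up. A row lasts 1/12 s, in which the tool goes at most 41.7 mm and 7.16 degrees, less where a joint would pass 70% of its speed; a pose out of reach is approached as far as the arm can. A call with a gripper value outside its range is refused whole. The fingers move at their own pace and stop on an object; the grip force is fixed at half the most. Time passes only in rows, so rows that repeat a pose let the fingers close. It gives the time, the measured TCP pose, the force and the opening at its end, in the units of the state.
- bot.read_state(): the state, without advancing time (a new reading comes with each control period).
- vision.capture(name): name is "scene" or "top" or "wrist"; returns the picture (400x640x3 uint8, red, green, blue); there is no depth.
- vision.camera_info(name): a dict with "intrinsics" (3x3 intrinsics, pixels), "camera_from_world" (4x4, takes a point from world to camera coordinates); the wrist camera has in their place "mount" (4x4, takes a point from camera to tool coordinates, whose origin is the TCP and whose axes are the flange's). Camera axes: x right, y up, looking along -z (the intrinsics and any distortion apply to the point x, -y, -z); pixel columns grow to the right and rows downward; lengths in m; the calibration is good to about 2 mm. A picture is of the moment at which its call begins: read the wrist's pose just before it. camera_info takes no time and is no camera call.
- bot.hand_in(): hands the job in, once; it reports no verdict.
The state is a dict: "time_s": time; "joint_positions": joint angles; "qvel": joint speeds; "tau": joint torques, N m; "position": TCP position; "tcp_rot": TCP orientation; "force": force on the tool from outside, world axes, zero at the start; "moment": the same for the moment, N m; "opening": opening from 0.0 (shut) to 1.0 (fully open).
Only numpy, scipy, OpenCV 4.12 (cv2) and the standard library are available. Lean on these libraries where they do the work, as an engineer would, in place of code of your own. Each camera call takes 0.05 s, during which the arm holds its last target. There are 200 camera calls.

### The job

Someone left the orange-handled scoop standing on the coffee counter. Hang it on the copper jar of sugar cubes by its own hook: hook over the rim, cup inside the jar, and let go so that it stays hanging there. Do it gently without shoving or tipping the sugar jar, and leave the white capsule jar where it is.

Things in the scene. Friction and masses are not known exactly. Their poses are not given: they have to be found in the camera images.
- scoop: Loose steel scoop, about 0.13 kg, upright, any yaw. Origin: centre of the cup's underside; z up, +x towards the hook. Cup 50 mm across, 38 high. A strip (x 25 to 31 mm, 16 wide) rises from the cup's +x side, bearing the hook on its +x face and, above it, an upright orange plastic grip to pinch from above: 10 mm thick (x), 14 wide (y), centred at x = 28, y = 0, from z = 94 to 152 mm.
- scoop_hook (a point): Top of the hook's slot, which rests on the rim: underside of its bridge at x = 36, y = 0, z = 80 mm of the scoop (bridge top z = 86); same axes. From the bridge a tongue slants out and down to x = 62, z = 51. The slot between strip and tongue opens downward, about 10 mm wide at the top, 26 at the bottom; let go over a rim, it settles by its own weight.
- sugar_jar: Round open copper-coloured metal jar, white sugar cubes on its floor. Outer diameter 136 mm, rim 110 mm high, wall 4 mm, cubes up to 23 mm high. Loose, about 1.2 kg. Origin: centre of its underside, z up. The scoop may hang anywhere round the rim, hook pointing outward; its underside is then about 30 mm above the jar's.
- capsule_jar: Bystander: round open white ceramic jar of exactly the same shape and size, holding coloured coffee capsules. Loose, about 1.2 kg. Origin: centre of its underside, z up. Not to be used or moved.

How it is judged (in metres and radians):
At the end, for the whole second after the job is handed in: The scoop hangs at rest from the sugar jar: top of its hook slot at rim height (102 to 120 mm up) and 55 to 78 mm from the jar axis, cup inside (within 52 mm of the axis), within 17 degrees of upright, borne by the jar; the jar stands upright on the counter (z of scoop_hook in the frame of sugar_jar between 0.102 and 0.12 m and horizontal distance between scoop_hook and sugar_jar between 0.055 and 0.078 m and horizontal distance between scoop and sugar_jar below 0.052 m and angle between scoop's own z axis and vertical below 0.3 rad and contact force between scoop and sugar_jar above 0.2 N and linear speed of scoop below 0.03 m/s and angle between sugar_jar's own z axis and vertical below 0.05 rad and height (world z) of sugar_jar below 0.01 m); the robot touches nothing.
It fails at once if the sugar jar is shoved more than 40 mm or tipped (distance of sugar_jar from where it was at the start of the episode above 0.04 m or angle between sugar_jar's own z axis and vertical above 0.25 rad).
It fails at once if the capsule jar is moved more than 25 mm (distance of capsule_jar from where it was at the start of the episode above 0.025 m).
It fails at once if the scoop is rammed or dropped hard on the sugar jar (over 40 N) (contact force between scoop and sugar_jar above 40 N).
It also fails if it takes over 42 s, if anything falls off the work surface, if the arm or the gripper's body presses on something with over 40 N, if the wrist force passes 120 N, or if a joint passes its speed limit or range.

## Working session

There is one attempt and no reset: what is moved stays moved. The work goes in short steps, Python scripts to look and compute and a shell command to move; the robot and the scene stay as the last step left them, time stands still between calls to the robot, and variables do not carry over. Pictures are saved under pics/ and viewed, about 8 in all and at most 12, crops included, and the job is handed in when it is done.

```bash
mkdir -p pics
python3 - <<'E'
from rig import bot, vision
import cv2,numpy as np
np.set_printoptions(precision=4,suppress=True)
for n in ["scene","top"]:
    im=vision.capture(n); cv2.imwrite(f"pics/{n}0.png",im[:,:,::-1])
    print(vision.camera_info(n))
print(vision.camera_info("wrist"),bot.grip_depth,bot.read_state())
E
```

```text
{'intrinsics': array([[486.63  ,   0.    , 324.7479],
       [  0.    , 486.63  , 203.5821],
       [  0.    ,   0.    ,   1.    ]]), 'camera_from_world': array([[ 0.154 ,  0.9881, -0.0056, -0.0769],
       [-0.7704,  0.1236,  0.6255,  0.3504],
       [ 0.6187, -0.092 ,  0.7802, -1.2986],
       [ 0.    ,  0.    ,  0.    ,  1.    ]])}
{'intrinsics': array([[475.5666,   0.    , 323.3744],
       [  0.    , 475.5666, 192.4025],
       [  0.    ,   0.    ,   1.    ]]), 'camera_from_world': array([[-0.0249, -0.9997, -0.0005,  0.0173],
       [ 0.9944, -0.0248,  0.1027, -0.5175],
       [-0.1027,  0.002 ,  0.9947, -0.9065],
       [ 0.    ,  0.    ,  0.    ,  1.    ]])}
{'intrinsics': array([[303.0283,   0.    , 316.559 ],
       [  0.    , 303.0283, 204.5721],
       [  0.    ,   0.    ,   1.    ]]), 'mount': array([[ 0.0007,  0.9672,  0.2539,  0.0676],
       [ 1.    , -0.0005, -0.0005, -0.0003],
       [-0.0004,  0.2539, -0.9672, -0.1619],
       [ 0.    ,  0.    ,  0.    ,  1.    ]])} -0.0187 {'time_s': 0.1, 'joint_positions': array([-81.161 ,  30.2711,  82.1459,   0.0002,  67.6895, -10.2278]), 'qvel': array([ 0.03  , -0.1246, -0.2381, -0.0538,  0.0311,  0.0198]), 'tau': array([  0.0002, -44.0987, -17.7151,   0.0635,   0.0534,  -0.    ]), 'position': array([ 0.2041, -0.5901,  0.2217]), 'tcp_rot': array([[ 0.9451,  0.3267, -0.0003],
       [ 0.3267, -0.9451,  0.0018],
       [ 0.0003, -0.0018, -1.    ]]), 'force': array([-0.2755, -1.2723,  0.1926]), 'moment': array([ 0.0119, -0.0305, -0.0246]), 'opening': 1.003366192256947}
```

View pics/top0.png

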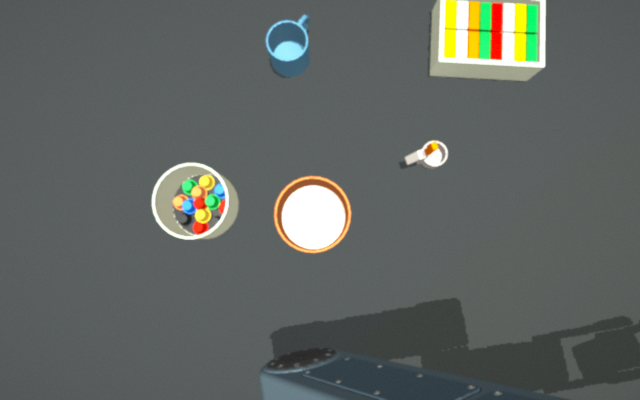

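View pics/scene0.png

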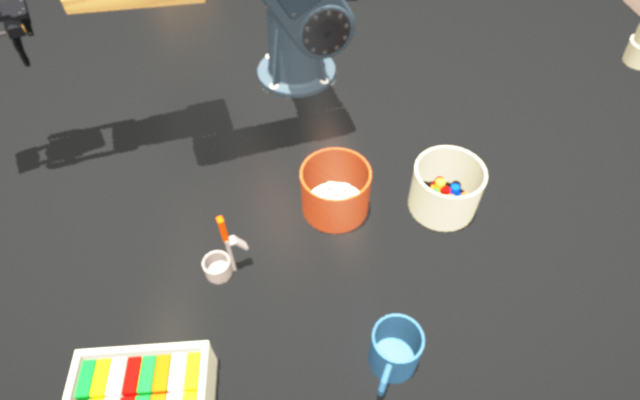

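```bash
cat > h.py <<'E'
from rig import bot, vision
import cv2,numpy as np
np.set_printoptions(precision=4,suppress=True)
def ray(n,uv,z,T=None):
    """world point at height z on pixel uv's ray; T = world_from_camera for the wrist"""
    i=vision.camera_info(n); K=i["intrinsics"]
    T=np.linalg.inv(i["camera_from_world"]) if T is None else T
    d=np.linalg.inv(K)@[uv[0],uv[1],1]; d=T[:3,:3]@[d[0],-d[1],-d[2]]
    return T[:3,3]+d*(z-T[2,3])/d[2]
def wristT():
    s=bot.read_state(); T=np.eye(4); T[:3,:3]=s["tcp_rot"]; T[:3,3]=s["position"]
    return T@vision.camera_info("wrist")["mount"]
def crop(im,name,x,y,w,h,k): cv2.imwrite(name,cv2.resize(im[y:y+h,x:x+w,::-1],None,fx=k,fy=k,interpolation=cv2.INTER_CUBIC))
E
python3 - <<'E'
from h import *
a=cv2.imread("pics/top0.png"); b=cv2.imread("pics/scene0.png")
c=cv2.resize(a[120:190,390:460],(560,560)[:2]); d=cv2.resize(b[205:295,190:260],(436,560))
cv2.imwrite("pics/crop0.png",np.hstack([c,d])[:, :996][:, :800] if 0 else cv2.resize(np.hstack([c,d]),(800,450)))
print("sugar",ray("top",(312.5,214.5),.11)," capsule",ray("top",(190.5,201),.11))
print("cup",ray("top",(433,154),.038),"tongue tip",ray("top",(407,160),.055))
print("grip top scene",ray("scene",(221,218),.152),"cup scene",ray("scene",(217,261),.038))
E
```

```text
sugar [0.4702 0.0249 0.11  ]  capsule [0.4997 0.2418 0.11  ]
cup [ 0.5867 -0.2116  0.038 ] tongue tip [ 0.5732 -0.1572  0.055 ]
grip top scene [ 0.5795 -0.1852  0.152 ] cup scene [ 0.5874 -0.2121  0.038 ]
```

View pics/crop0.png

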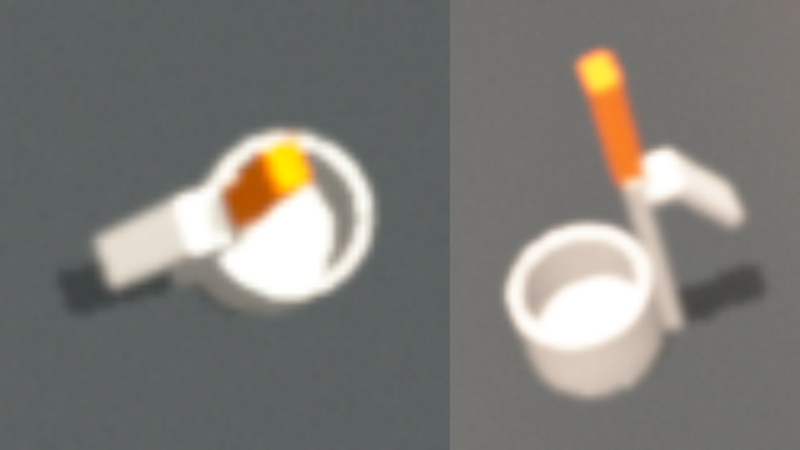

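```bash
cat >> h.py <<'E'
def plan(p,yaw):
    """shift mm in tool axes to TCP p, and turn about tool z that puts tool y along yaw (mod 180), tool z down"""
    s=bot.read_state(); R=s["tcp_rot"]; y=np.radians(yaw)
    d=R.T@(np.array(p)-s["position"])*1000
    v=R.T@[np.cos(y),np.sin(y),0]; v*=np.sign(v[1])
    print("shift",d.round(1),"turn z",np.degrees(np.arctan2(-v[0],v[1])).round(2), "tilt",R[:,2])
E
python3 - <<'E'
from h import *
cup=(ray("top",(435.4,153.6),.038)+ray("scene",(216,262.6),.038))/2
g1=ray("top",(434.8,145.7),.152);g2=ray("scene",(220,219.4),.152)
t=ray("top",(406.8,160.9),.055)
print(cup,g1,g2,t)
for q in (g1,g2,t): e=(q-cup)[:2]; print(np.hypot(*e),np.degrees(np.arctan2(e[1],e[0])))
g=(g1+g2)/2
plan([g[0],g[1],.22],105)
E
```

```text
[ 0.5889 -0.2151  0.038 ] [ 0.5805 -0.1883  0.152 ] [ 0.5821 -0.1869  0.152 ] [ 0.5715 -0.1568  0.055 ]
0.02810506746777596 107.39531737126218
0.029042778482840082 103.56633638929021
0.060908566987113714 106.63755689321462
shift [ 488.  -257.2    2.3] turn z 4.07 tilt [-0.0003  0.0018 -1.    ]
```

```bash
python3 -m jog '[[[40,-20,0],[0,0,1],0],[[80,-41,0],[0,0,2],0],[[120,-62,0],[0,0,3],0],[[160,-84,0],[0,0,3],0],[[200,-105,0],[0,0,3],0],[[240,-126,0],[0,0,3],0],[[280,-148,0],[0,0,3],0],[[320,-169,0],[0,0,3],0],[[360,-190,0],[0,0,3],0],[[400,-211,0],[0,0,3],0],[[440,-232,0],[0,0,3],0],[[465,-245,0],[0,0,3],0]]'
python3 -m jog '[[[23,-12,0],[0,0,0],0],[[23,-12,0],[0,0,0],0],[[23,-12,0],[0,0,0],0],[[23,-12,0],[0,0,0],0],[[23,-12,0],[0,0,0],0],[[23,-12,0],[0,0,0],0]]'
python3 - <<'E'
from h import *
T=wristT(); np.save("T1.npy",T); im=vision.capture("wrist"); cv2.imwrite("pics/w1.png",im[:,:,::-1])
plan([.5813,-.1876,.22],106)
E
```

```text
time_s: 1.1
position: [0.5469, -0.2239, 0.2222]
tcp_rot: [[0.961, 0.277, -0.001], [0.277, -0.961, 0.0], [-0.001, -0.001, -1.0]]
force: [0.3, -0.3, 0.1]
opening: 0.997
time_s: 1.6
position: [0.5639, -0.2091, 0.2224]
tcp_rot: [[0.962, 0.275, -0.001], [0.275, -0.962, 0.0], [-0.001, -0.0, -1.0]]
force: [0.1, -0.4, -0.5]
opening: 0.999
shift [ 22.6 -16.    2.5] turn z -0.06 tilt [-0.0004  0.     -1.    ]
```

View pics/w1.png

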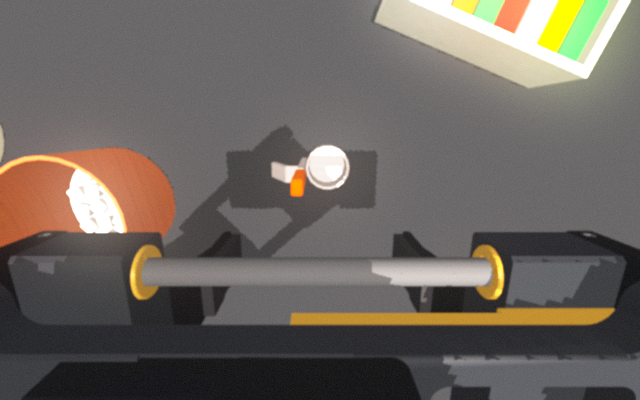

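The wrist view shows the cup rim at about (327,166), the orange grip at (291–305, 170–196) with its top face at the lower end, and the tongue tip near (274,171).

Run:
```python
from h import *
T=np.load("T1.npy"); im=cv2.imread("pics/w1.png")
c=im[135:205,260:360]; cv2.imwrite("pics/w1c.png",cv2.resize(c,(800,560),interpolation=cv2.INTER_CUBIC))
print("cup",ray("wrist",(327,166),.038,T),"grip",ray("wrist",(297.5,192),.152,T),"tip",ray("wrist",(274,171),.055,T), T[:3,3])
```

```text
cup [ 0.5885 -0.2144  0.038 ] grip [ 0.5759 -0.19    0.152 ] tip [ 0.5693 -0.1591  0.055 ] [ 0.629  -0.1903  0.3842]
```

View pics/w1c.png

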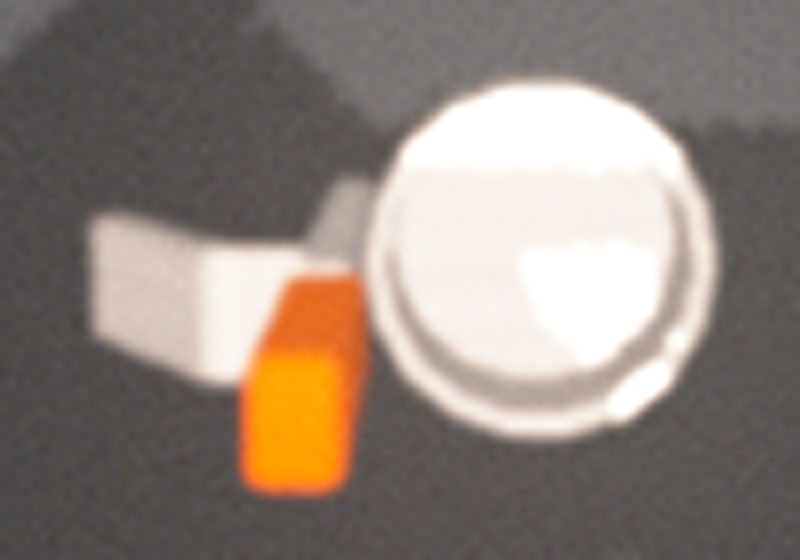

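```bash
python3 -m jog '[[[11,-8,0],[0,0,0],0],[[22,-16,0],[0,0,0],0],[[22,-16,0],[0,0,0],0],[[22,-16,0],[0,0,0],0],[[22,-16,0],[0,0,0],0]]'
python3 - <<'E'
from h import *
T=wristT(); plan([.5808,-.188,.108],106)
im=vision.capture("wrist"); cv2.imwrite("pics/w2.png",im[:,:,::-1])
hsv=cv2.cvtColor(im,cv2.COLOR_RGB2HSV); 
plan([.5808,-.188,.108],106)
E
```

```text
time_s: 2.07
position: [0.5817, -0.186, 0.2225]
tcp_rot: [[0.961, 0.278, -0.0], [0.278, -0.961, -0.0], [-0.0, 0.0, -1.0]]
force: [0.7, 0.3, 0.5]
opening: 0.999
shift [ -1.4   1.6 114.5] turn z 0.13 tilt [-0.0003 -0.0002 -1.    ]
shift [ -1.2   1.5 114.5] turn z 0.1 tilt [-0.0004 -0.0001 -1.    ]
```

```bash
python3 -m jog '[[[-1,2,20],[0,0,0],0],[[-1,2,40],[0,0,0],0],[[-1,2,60],[0,0,0],0],[[-1,2,80],[0,0,0],0],[[-1,2,100],[0,0,0],0],[[-1,2,110],[0,0,0],0],[[-1,2,114],[0,0,0],0],[[-1,2,114],[0,0,0],0],[[-1,2,114],[0,0,0],0]]'
python3 -m jog '[[[0,0,0],[0,0,0],0.3],[[0,0,0],[0,0,0],0.5],[[0,0,0],[0,0,0],0.6],[[0,0,0],[0,0,0],0.7],[[0,0,0],[0,0,0],0.8],[[0,0,0],[0,0,0],0.9],[[0,0,0],[0,0,0],1],[[0,0,0],[0,0,0],1],[[0,0,0],[0,0,0],1],[[0,0,0],[0,0,0],1],[[0,0,0],[0,0,0],1],[[0,0,0],[0,0,0],1]]'
python3 - <<'E'
from h import *
T=wristT(); np.save("T3.npy",T); im=vision.capture("wrist"); cv2.imwrite("pics/w3.png",im[:,:,::-1])
crop(vision.capture("top"),"pics/t3.png",150,80,320,220,2.5)
E
```

```text
time_s: 2.87
position: [0.5817, -0.1891, 0.1092]
tcp_rot: [[0.961, 0.277, 0.001], [0.277, -0.961, -0.001], [0.001, 0.001, -1.0]]
force: [0.6, -0.1, -0.2]
opening: 1.002
time_s: 3.87
position: [0.5811, -0.1887, 0.1085]
tcp_rot: [[0.961, 0.277, -0.0], [0.277, -0.961, 0.0], [-0.0, -0.0, -1.0]]
force: [-0.3, -0.4, 0.5]
opening: 0.17
```

View pics/w3.png

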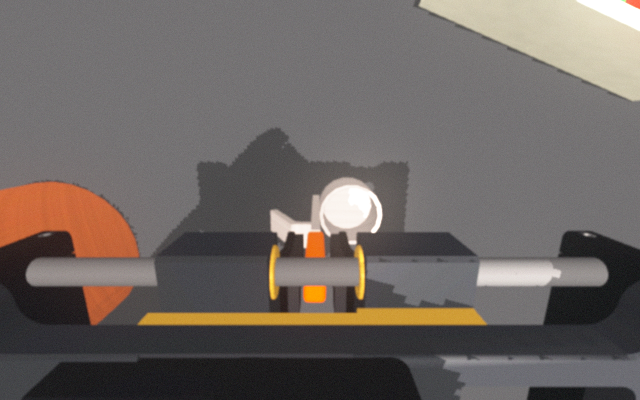

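The fingers straddle the grip at about (315,265), but an opening of 0.17 (15 mm) suggests they are still closing. I'll wait, then lift.

```bash
python3 -m jog '[[[0,0,0],[0,0,0],1],[[0,0,0],[0,0,0],1],[[0,0,0],[0,0,0],1],[[0,0,0],[0,0,0],1],[[0,0,0],[0,0,0],1]]'
python3 -m jog '[[[0,0,-8],[0,0,0],1],[[0,0,-25],[0,0,0],1],[[0,0,-50],[0,0,0],1],[[0,0,-75],[0,0,0],1],[[0,0,-100],[0,0,0],1],[[0,0,-120],[0,0,0],1],[[0,0,-125],[0,0,0],1],[[0,0,-125],[0,0,0],1],[[0,0,-125],[0,0,0],1]]'
python3 - <<'E'
from h import *
T=wristT(); np.save("T4.npy",T); im=vision.capture("wrist"); cv2.imwrite("pics/w4.png",im[:,:,::-1])
b=vision.capture("scene")
L=cv2.resize(b[130:310,170:330,::-1],(440,495),interpolation=cv2.INTER_CUBIC);R=cv2.resize(im[140:320,250:380,::-1],(357,495),interpolation=cv2.INTER_CUBIC)
cv2.imwrite("pics/c4.png",np.hstack([L,R]))
E
```

```text
time_s: 4.38
position: [0.5811, -0.1886, 0.1084]
tcp_rot: [[0.961, 0.277, -0.0], [0.277, -0.961, 0.0], [-0.0, -0.0, -1.0]]
force: [-0.6, 0.2, -1.8]
opening: 0.109
time_s: 5.13
position: [0.5806, -0.1884, 0.2331]
tcp_rot: [[0.961, 0.277, -0.001], [0.277, -0.961, 0.0], [-0.001, -0.001, -1.0]]
force: [-0.4, -0.1, -1.4]
opening: 0.114
```

View pics/c4.png

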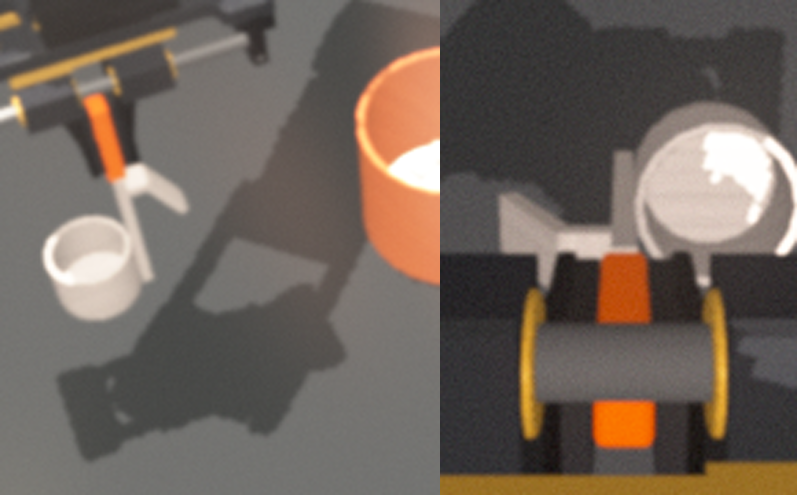

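The scene crop shows the scoop firmly held and upright, with the tongue towards the jar. Next I refine the jar centre from the rim.

Run:
```python
from h import *
im=cv2.imread("pics/top0.png"); hsv=cv2.cvtColor(im,cv2.COLOR_BGR2HSV)
m=cv2.inRange(hsv,(3,120,80),(20,255,255)); m[:165]=0;m[260:]=0;m[:,:265]=0;m[:,360:]=0
c=max(cv2.findContours(m,0,2)[0],key=cv2.contourArea); e=cv2.fitEllipse(cv2.convexHull(c)); print(e)
P=np.array([ray("top",p[0],.11)[:2] for p in c]); (x,y),r=cv2.minEnclosingCircle(P.astype(np.float32)); print(x,y,r)
A=np.c_[2*P,np.ones(len(P))]; s=np.linalg.lstsq(A,(P**2).sum(1),rcond=None)[0]; print(s[:2],np.sqrt(s[2]+s[:2]@s[:2]))
j=np.array([x,y]); d=np.array([-.277,.961])
plan([*(j+.058*d),.255],106)
```

```text
((312.09112548828125, 214.0248565673828), (77.17745208740234, 77.37860870361328), 73.46708679199219)
0.4715079963207245 0.025525305420160294 0.06903430819511414
[0.4716 0.0256] 0.0681137131174885
shift [ -45.2 -293.4  -22.3] turn z 0.07 tilt [-0.0034  0.0018 -1.    ]
```

```bash
python3 -m jog '[[[0,0,-12],[0,0,0],1],[[-3,-20,-22],[0,0,0],1],[[-7,-45,-22],[0,0,0],1],[[-11,-75,-22],[0,0,0],1],[[-16,-105,-22],[0,0,0],1],[[-21,-135,-22],[0,0,0],1],[[-26,-165,-22],[0,0,0],1],[[-30,-195,-22],[0,0,0],1],[[-35,-225,-22],[0,0,0],1],[[-39,-255,-22],[0,0,0],1],[[-43,-280,-22],[0,0,0],1],[[-45,-293,-22],[0,0,0],1]]'
python3 -m jog '[[[0,0,0],[0,0,0],1],[[0,0,0],[0,0,0],1],[[0,0,0],[0,0,0],1],[[0,0,0],[0,0,0],1],[[0,0,0],[0,0,0],1],[[0,0,0],[0,0,0],1]]'
python3 - <<'E'
from h import *
plan([.4715-.0161,.0256+.0557,.255],106)
T=wristT(); np.save("T5.npy",T); im=vision.capture("wrist"); cv2.imwrite("pics/w5.png",im[:,:,::-1])
b=vision.capture("scene")
L=cv2.resize(b[60:260,280:440,::-1],(400,500),interpolation=cv2.INTER_CUBIC);R=cv2.resize(im[100:320,200:440,::-1],(400,367),interpolation=cv2.INTER_CUBIC)
R=cv2.copyMakeBorder(R,0,133,0,0,cv2.BORDER_CONSTANT)
cv2.imwrite("pics/c5.png",np.hstack([L,R]))
E
```

```text
time_s: 6.23
position: [0.4537, 0.0829, 0.254]
tcp_rot: [[0.96, 0.279, -0.005], [0.279, -0.96, 0.001], [-0.005, -0.003, -1.0]]
force: [-0.3, -0.3, -2.3]
opening: 0.109
time_s: 6.73
position: [0.4573, 0.0797, 0.2554]
tcp_rot: [[0.961, 0.275, -0.0], [0.275, -0.961, -0.0], [-0.0, 0.0, -1.0]]
force: [-0.2, 0.4, -1.1]
opening: 0.113
shift [-1.3 -2.1  0.4] turn z -0.01 tilt [-0.0001 -0.0001 -1.    ]
```

View pics/c5.png

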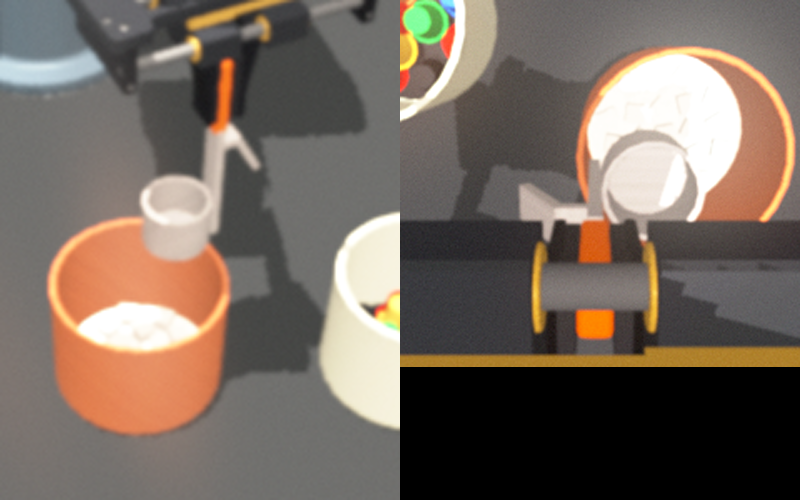

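```bash
python3 -m jog '[[[-1,0,10],[0,0,0],1],[[-1,0,22],[0,0,0],1],[[-1,0,34],[0,0,0],1],[[-1,0,46],[0,0,0],1],[[-1,0,58],[0,0,0],1],[[-1,0,68],[0,0,0],1],[[-1,0,78],[0,0,0],1],[[-1,0,86],[0,0,0],1],[[-1,0,92],[0,0,0],1],[[-1,0,96],[0,0,0],1],[[-1,0,96],[0,0,0],1],[[-1,0,96],[0,0,0],1]]'
python3 - <<'E'
from h import *
plan([.4715-.0161,.0256+.0557,.138],106)
im=vision.capture("wrist"); b=vision.capture("scene")
L=cv2.resize(b[70:230,280:408,::-1],(400,500),interpolation=cv2.INTER_CUBIC);R=cv2.resize(im[100:320,200:440,::-1],(400,367),interpolation=cv2.INTER_CUBIC)
R=cv2.copyMakeBorder(R,0,133,0,0,cv2.BORDER_CONSTANT)
cv2.imwrite("pics/c6.png",np.hstack([L,R]))
E
```

```text
time_s: 7.83
position: [0.456, 0.0801, 0.1596]
tcp_rot: [[0.961, 0.277, 0.0], [0.277, -0.961, 0.0], [0.0, 0.0, -1.0]]
force: [0.6, -0.7, -2.1]
opening: 0.111
shift [-0.3 -1.3 21.6] turn z 0.07 tilt [ 0.0001  0.     -1.    ]
```

View pics/c6.png

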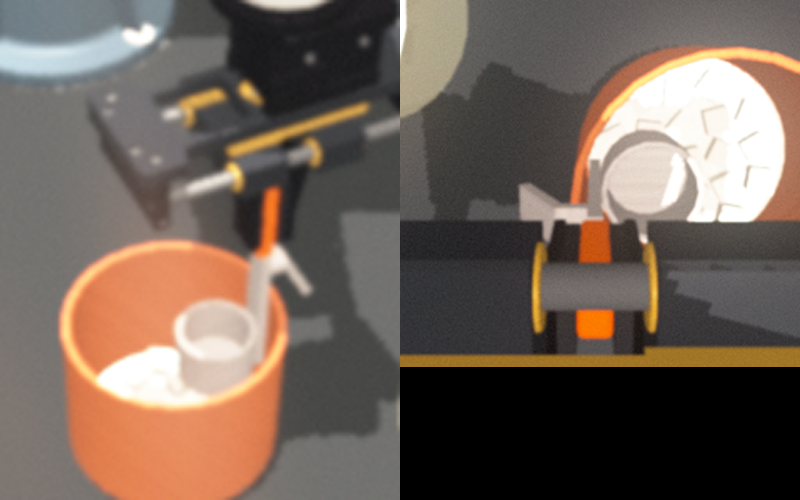

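The rim passes between strip and tongue; the cup is inside and clear, and there is no contact force. About 21 mm remain.

```bash
python3 -m jog '[[[0,-1,4],[0,0,0],1],[[0,-1,8],[0,0,0],1],[[0,-1,12],[0,0,0],1],[[0,-1,15],[0,0,0],1],[[0,-1,17],[0,0,0],1],[[0,-1,18],[0,0,0],1],[[0,-1,19],[0,0,0],1],[[0,-1,19],[0,0,0],1],[[0,-1,19],[0,0,0],1],[[0,-1,19],[0,0,0],1]]'
```

```text
time_s: 8.77
position: [0.4557, 0.0811, 0.1407]
tcp_rot: [[0.961, 0.277, 0.0], [0.277, -0.961, -0.0], [0.0, 0.0, -1.0]]
force: [-0.2, 0.3, -1.7]
opening: 0.112
```

```bash
python3 -m jog '[[[0,0,1],[0,0,0],1],[[0,0,1],[0,0,0],1],[[0,0,1],[0,0,0],1],[[0,0,1],[0,0,0],0.87],[[0,0,1],[0,0,0],0.85],[[0,0,1],[0,0,0],0.8],[[0,0,1],[0,0,0],0.75],[[0,0,1],[0,0,0],0.7],[[0,0,1],[0,0,0],0.6],[[0,0,1],[0,0,0],0.5],[[0,0,1],[0,0,0],0.4],[[0,0,1],[0,0,0],0.3]]'
python3 -m jog '[[[0,0,0],[0,0,0],0.2],[[0,0,0],[0,0,0],0],[[0,0,0],[0,0,0],0],[[0,0,0],[0,0,0],0],[[0,0,0],[0,0,0],0],[[0,0,0],[0,0,0],0],[[0,0,0],[0,0,0],0],[[0,0,0],[0,0,0],0]]'
python3 - <<'E'
from h import *
im=vision.capture("wrist"); b=vision.capture("scene")
L=cv2.resize(b[70:230,280:408,::-1],(400,500),interpolation=cv2.INTER_CUBIC);R=cv2.resize(im[100:320,200:440,::-1],(400,367),interpolation=cv2.INTER_CUBIC)
R=cv2.copyMakeBorder(R,0,133,0,0,cv2.BORDER_CONSTANT)
cv2.imwrite("pics/c7.png",np.hstack([L,R]))
E
```

```text
time_s: 9.77
position: [0.4556, 0.0811, 0.1395]
tcp_rot: [[0.961, 0.277, -0.0], [0.277, -0.961, 0.0], [-0.0, -0.0, -1.0]]
force: [-0.2, 1.2, -0.2]
opening: 0.515
time_s: 10.43
position: [0.4556, 0.0811, 0.1395]
tcp_rot: [[0.961, 0.277, -0.0], [0.277, -0.961, 0.0], [-0.0, -0.0, -1.0]]
force: [0.3, 1.4, -0.0]
opening: 0.993
```

View pics/c7.png

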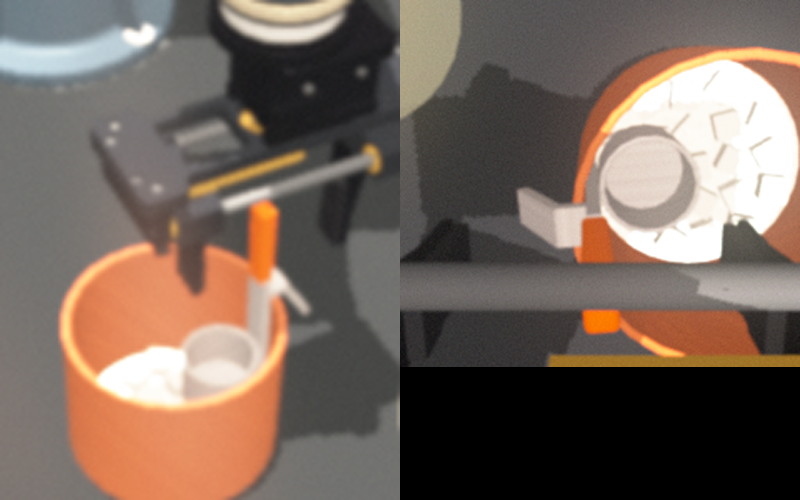

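Released: the scoop hangs on the rim, slightly tilted, and the fingers are clear of it. Straight up and check.

```bash
python3 -m jog '[[[0,0,-8],[0,0,0],0],[[0,0,-20],[0,0,0],0],[[0,0,-40],[0,0,0],0],[[0,0,-65],[0,0,0],0],[[0,0,-90],[0,0,0],0],[[0,0,-115],[0,0,0],0],[[0,0,-130],[0,0,0],0],[[0,0,-130],[0,0,0],0],[[0,0,-130],[0,0,0],0],[[0,0,-130],[0,0,0],0],[[0,0,-130],[0,0,0],0]]'
python3 - <<'E'
from h import *
T=wristT(); np.save("T8.npy",T); im=vision.capture("wrist"); cv2.imwrite("pics/w8.png",im[:,:,::-1]); b=vision.capture("scene")
L=cv2.resize(b[70:230,280:408,::-1],(400,500),interpolation=cv2.INTER_CUBIC);R=cv2.resize(im[100:320,200:440,::-1],(400,367),interpolation=cv2.INTER_CUBIC)
R=cv2.copyMakeBorder(R,0,133,0,0,cv2.BORDER_CONSTANT)
cv2.imwrite("pics/c8.png",np.hstack([L,R]))
E
```

```text
time_s: 11.45
position: [0.4545, 0.0812, 0.2683]
tcp_rot: [[0.961, 0.277, -0.003], [0.277, -0.961, 0.0], [-0.003, -0.001, -1.0]]
force: [0.3, 0.4, -0.3]
opening: 1.003
```

View pics/c8.png

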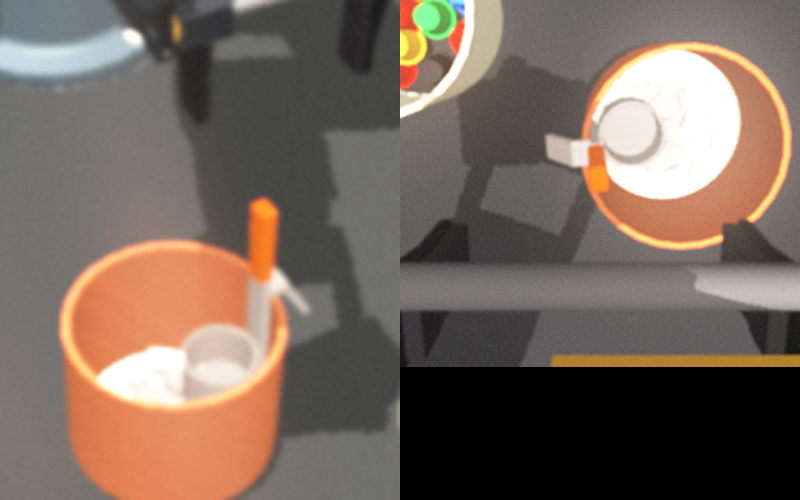

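Run:
```python
from h import *
T=np.load("T8.npy"); f=lambda u,v:(200+u*.6,100+v*.6)
g=ray("scene",(364.5,135.6),.181); c=ray("scene",(350.1,181.4),.067)
gw=ray("wrist",f(600,183),.181,T); cw=ray("wrist",f(629,130),.067,T); tw=ray("wrist",f(550,150),.083,T)
jw=ray("wrist",f(686,146),.11,T)
j=np.array([.4715,.0256])
print("scene grip/cup rel jar",(g[:2]-j)*1e3,(c[:2]-j)*1e3,"wrist",(gw[:2]-j)*1e3,(cw[:2]-j)*1e3,(tw[:2]-j)*1e3,"jar",jw)
s=bot.read_state(); print(s["time_s"])
```

```text
scene grip/cup rel jar [-16.9004  55.453 ] [-10.22    31.6598] wrist [  38.1093 -144.6583] [  75.3819 -246.1775] [  46.0597 -185.7688] jar [ 0.5445 -0.223   0.11  ]
11.55
```

The scene check puts the cup 33 mm and the grip 58 mm from the jar axis, so the scoop is nearly upright. The wrist numbers are wrong because I left out the 400 px offset of the crop, so I'm recomputing them.

Run:
```python
from h import *
T=np.load("T8.npy"); f=lambda u,v:(200+(u-400)*.6,100+v*.6)
j=np.array([.4715,.0256])
for n,u,v,z in(("grip",600,183,.181),("cup",629,130,.067),("tip",550,150,.083),("jar",686,146,.11)): print(n,(ray("wrist",f(u,v),z,T)[:2]-j)*1e3)
```

```text
grip [-18.7589  52.1783]
cup [-5.2375 32.9443]
tip [-31.8295  83.8734]
jar [ 1.3476 -0.5829]
```

Both views agree: the jar has not moved beyond measurement error (about 1.5 mm), the cup is about 33 mm from its axis, and the scoop is nearly upright.

```bash
python3 -c "
from rig import bot; print(bot.hand_in())"
```

```text
the job is handed in; nothing more can be done
None
```

The scoop is hanging on the sugar jar by its hook, with the cup inside, and I handed the job in at about 11.6 s of the 42 s. I pinched it by the orange grip, carried it over the jar, lowered the hook to just above the rim, opened the gripper and backed straight up. The hand-in gives no verdict.

Last checks, from the scene and wrist images:
- **Scoop:** the cup centre is about 33 mm from the jar axis. The grip is 55–58 mm out, so the scoop leans only a few degrees. The tongue is outside the rim.
- **Sugar jar:** its centre is within about 1.5 mm of where it started, which is within calibration error.
- **Capsule jar:** it was never approached, and it showed up in the wrist view as expected. I did not re-measure its position.
- **Forces:** the force readings at the end of each move never exceeded about 2.5 N, and the gripper was open and clear at the end.

The two views differed by 3–5 mm on the scoop's cup and grip positions. One wrist calculation was wrong because I left out a crop offset; I recomputed it before handing in. I did not measure the contact force between scoop and jar or the hook height directly; I judged them from the pictures.

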